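# Slide the grease tray home under the contact grill

### The arm

A 6-joint arm with a two-finger parallel gripper is mounted at the origin on the work surface. World frame = base frame: x ahead of the robot, y to its left, z up, the work surface at z = 0. Lengths are in mm, angles in rad, forces in N, time in s.
With the tool pointing down it reaches from about 275 to 1000 mm from the base axis. Payload 8.4 kg.
Tool frame: the origin (TCP) lies between the finger pads; the fingertips stand r.nose_length ahead of it and the grasp point (between the pads) lies 8 mm behind it (r.nose_length is the distance from the TCP to the fingertips, in mm); y points along the fingers, x is the direction in which the jaws open and shut, and the axes are right-handed (so a half turn about y gives the same grasp; the last joint's range is limited). The gripper opens to 85 mm and grips with 20 to 120 N. Pads are 22 mm wide; open, the fingers measure 114 mm over their backs; the gripper's body (76 mm by 85 mm) begins 54 mm behind the grasp point. The pads swing forward as they close: fully open they stand 13 mm farther back than shut.
Start: joints at [-1.203, 0.353, 1.633, -0, 1.155, -0.002], TCP at [225.892, -582.753, 242.281] pointing down, gripper open.
Joint ranges: [-2.63, 2.63], [-0.92, 2.1], [0.06, 2.66], [-1.3, 4.44], [0, 2.69], [-3.02, 3.02]. Speed limits (rad/s): [2.22, 2.22, 2.79, 3.14, 3.14, 3.14].

### API

Orientations are given as [roll, pitch, yaw] about the fixed x, y, z axes, in that order (R = Rz(yaw) Ry(pitch) Rx(roll)).
In Python, from rig import r, cams, order gives the robot as it stands. The module is installed in compiled form; this text tells all that it offers.
- The arm moves only by the shell command python3 -m crank 'ROWS' [FORCE]. ROWS is JSON, a list of rows, each a list of 7 numbers: the turn, a rotation vector about the tool's x, y, z in degrees, then the shift along the tool's x, y, z in cm, then the opening, from -1 (shut) to 1 (fully open). A call has exactly 10 rows; each row shifts and turns the pose as measured when the row begins, along the tool's axes as they then stand; what a row does not reach is not made up. A row lasts 1/12 s, in which the tool goes at most 41.7 mm and 7.16 degrees, less where a joint would pass 70% of its speed; a pose out of reach is approached as far as the arm can. A call with a gripper value outside its range is refused whole. The fingers move at their own pace and stop on an object; FORCE is the grip in N (left out, the last holds). Time passes only in rows, so rows that do not move let the fingers close, or fill a call up. It gives the time, the measured TCP pose, the force and the opening at its end, in the units of the state.
- r.sense(): the state, without advancing time (a new reading comes with each control period).
- cams.grab_frame(name): name is "side" or "top"; returns the picture (420x560x3 uint8, blue, green, red); there is no depth.
- cams.camera_info(name): a dict with "intrinsics" (3x3 intrinsics, pixels), "view" (4x4, takes a point from world to camera coordinates). Camera axes: x right, y up, looking along -z (the intrinsics and any distortion apply to the point x, -y, -z); pixel columns grow to the right and rows downward; lengths in mm; the calibration is good to about 2 mm. A picture is of the moment at which its call begins. camera_info takes no time and is no camera call.
- order.sign_off(): hands the job in, once; it reports no verdict.
The state is a dict: "clock": time; "qpos": joint angles; "qvel": joint speeds; "joint_efforts": joint torques, N m; "eef_pos": TCP position; "tcp_rot": TCP orientation; "contact_force": force on the tool from outside, world axes, zero at the start; "wrist_torque": the same for the moment, N m; "opening": opening from 0.0 (shut) to 1.0 (fully open).
Only numpy, scipy, OpenCV 4.12 (cv2) and the standard library are available. Lean on these libraries where they do the work, as an engineer would, in place of code of your own. Each camera call takes 0.05 s, during which the arm holds its last target.

### The job

Put the washed grease tray back into the contact grill: bring it to the tunnel under the grill, nose first, and slide it flat on the counter under the low body until it has pushed the stiff switch plunger inside all the way in. How deep the plunger sits differs from grill to grill, so feel for it, push gently and never ram the tray against the grill. Leave the jar, the mug and the salt pot where they stand, and let go of the tray at the end.

Things in the scene. Friction and masses are not known exactly. Their poses are not given: they have to be found in the camera images.
- tunnel_mouth (a point): Mouth of the tray tunnel under the dark green grill: on the counter (height 0), midway between the side guides, under the body's front edge. x points level into the tunnel, y across, z up. Tunnel: straight, 94 mm wide, 18 mm high, its floor the counter. Two orange fins, 14 mm high, funnel into it: 94 mm apart at the mouth, 120 mm apart inside at their tips 34 mm before it.
- tray_grip (a point): Centre of the black grip block at the rear of the dark steel grease tray; x points from grip to nose, z up. Block: 40 mm long (x), 20 mm wide (y), 30 mm high, standing on the counter, this point 15 mm up; the tray's rear end is 20 mm behind this point. The tray is heavy ahead of the grip: drag it along the counter rather than lift it.
- tray_nose (a point): Middle of the tray's front (nose) edge, at its underside, 210 mm ahead of the grip's centre along the tray's x axis. Same axes as the tray_grip.
- plunger (a joint): Travel (m) of the red switch plunger in the tunnel: 0 at the start, 0.008 all the way in, where a hard rubber buffer stops it (gives 1 mm per 8 N); home is over 0.0055. It moves away from the mouth, takes about 4 N to move and stays where pushed. Its seat is adjustable: its face starts 100 to 144 mm beyond the mouth (not measured); 50 mm wide, centred. Its red rod runs out of the grill's back.
- grill: The fixed contact grill with tunnel and plunger: 240 mm deep along the tunnel, 300 mm wide, 110 mm high, black bar handle on the lid up to 148 mm. Origin: on the counter under the body's middle, 120 mm beyond the tunnel mouth, same axes as the mouth. More than 25 N between the tray and it (or its plunger) counts as ramming.
- tray: The loose grease tray, 0.2 to 0.45 kg; it takes 1 to 5 N to slide. Pan: open shallow box 150 mm long (x), 90 mm wide (y), 15 mm high; a flat bar 24 mm wide, 8 mm high joins it to the grip. Origin: underside of the pan's middle, 135 mm ahead of the grip's centre, 75 mm behind the nose; x to the nose, z up.
- jar: Bystander: storage jar with a wooden lid, 72 mm across, 110 mm high. Origin at the centre of its underside.
- mug: Bystander: white mug, 80 mm across, 90 mm high, handle at its +y side. Origin at the centre of its underside.
- saltpot: Bystander: small terracotta bowl, 68 mm across, 55 mm high. Origin at the centre of its underside.
Mind the look-alikes: they are no part of the job. Of the things that look like the tray, take the one that is farthest from the robot's base at the start.

How it is judged (in metres and radians):
On the way:
1. the tray's nose is inside the tunnel, with the tray flat and in line, before the plunger is touched (x of tray_nose in the frame of tunnel_mouth between 0.01 and 0.098 m and angle between the x axis of tray and the x axis of tunnel_mouth, either way round below 0.15 rad and y of tray_nose in the frame of tunnel_mouth between -0.01 and 0.01 m and angle between tray's own z axis and vertical below 0.08 rad and value of joint plunger below 0.002 m), for 0.2 s.
At the end, for the whole second after the job is handed in: The plunger is pressed in by more than 5.5 of its 8 mm; the tray lies still and flat (within 0.05 rad) in the tunnel, its nose more than 104 mm beyond the mouth and within 5 mm of the middle, in line with the tunnel within 0.06 rad, released (value of joint plunger above 0.0055 m and x of tray_nose in the frame of tunnel_mouth above 0.104 m and y of tray_nose in the frame of tunnel_mouth between -0.005 and 0.005 m and angle between the x axis of tray and the x axis of tunnel_mouth, either way round below 0.06 rad and angle between tray's own z axis and vertical below 0.05 rad and linear speed of tray below 0.01 m/s); the robot touches nothing.
It fails at once if the tray is rammed or wedged against the grill (over 25 N between them) (contact force between tray and grill above 25 N).
It fails at once if a bystander is moved by more than 20 mm (distance of any of jar, mug, saltpot from where it was at the start of the episode above 0.02 m).
It also fails if it takes over 64 s, if anything falls off the work surface, if the arm or the gripper's body presses on something with over 40 N, if the wrist force passes 120 N, or if a joint passes its speed limit or range.

## Working session

There is one attempt and no reset: what is moved stays moved. The work goes in short steps, Python scripts to look and compute and a shell command to move; the robot and the scene stay as the last step left them, time stands still between calls to the robot, and variables do not carry over. Pictures are saved under pics/ and viewed, and the job is handed in when it is done.

```bash
mkdir -p pics; ls; python3 - <<'E'
from rig import r,cams,order
import cv2
print(r.sense(), r.nose_length)
for n in("top","side"):
    cv2.imwrite(f"pics/{n}0.png",cams.grab_frame(n)); print(cams.camera_info(n))
E
```

```text
pics
{'clock': 0.0, 'qpos': array([-1.20337097e+00,  3.53636119e-01,  1.63415123e+00,  1.73372715e-05,
        1.15517065e+00, -2.38029947e-03]), 'qvel': array([-0.00032811,  0.00071022,  0.00065247,  0.00010869,  0.00012592,
       -0.00112455]), 'joint_efforts': array([ 2.27384924e-03, -6.05234528e+01, -3.42067373e+01,  1.41721530e-04,
        9.41393373e-03,  9.01298236e-08]), 'eef_pos': array([ 225.74735403, -582.31235432,  241.56185707]), 'tcp_rot': array([-1.57077723e+00,  1.36530875e-03, -1.20099767e+00]), 'contact_force': array([ 0.54790501,  0.06786794, -0.35276749]), 'wrist_torque': array([ 0.06319136, -0.03323701, -0.02341069]), 'opening': 0.9982045306874514} 11.0
{'intrinsics': array([[397.93884389,   0.        , 282.91241462],
       [  0.        , 397.93884389, 210.21013084],
       [  0.        ,   0.        ,   1.        ]]), 'view': array([[-8.93717000e-03, -9.99936447e-01,  6.87237408e-03,
        -9.24026217e+01],
       [ 9.91975174e-01, -7.99880622e-03,  1.26179525e-01,
        -4.83087599e+02],
       [-1.26116535e-01,  7.94491234e-03,  9.91983618e-01,
        -1.07923841e+03],
       [ 0.00000000e+00,  0.00000000e+00,  0.00000000e+00,
         1.00000000e+00]])}
{'intrinsics': array([[525.05151505,   0.        , 274.36904038],
       [  0.        , 525.05151505, 214.38442913],
       [  0.        ,   0.        ,   1.        ]]), 'view': array([[-7.57900613e-01, -6.52069816e-01,  1.97893153e-02,
         3.11534298e+02],
       [ 4.57686134e-01, -5.09862746e-01,  7.28397819e-01,
        -3.11847869e+02],
       [-4.64876397e-01,  5.61110449e-01,  6.84868600e-01,
        -1.01035476e+03],
       [ 0.00000000e+00,  0.00000000e+00,  0.00000000e+00,
         1.00000000e+00]])}
```

View pics/top0.png

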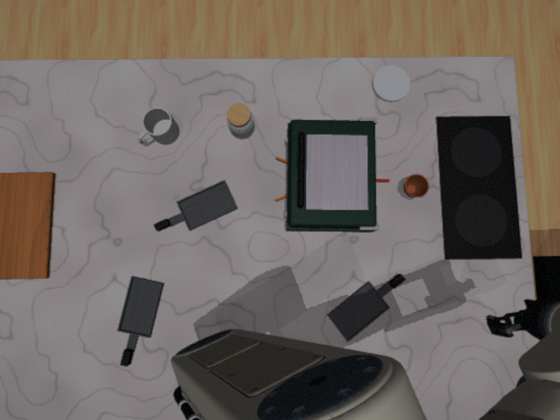

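View pics/side0.png

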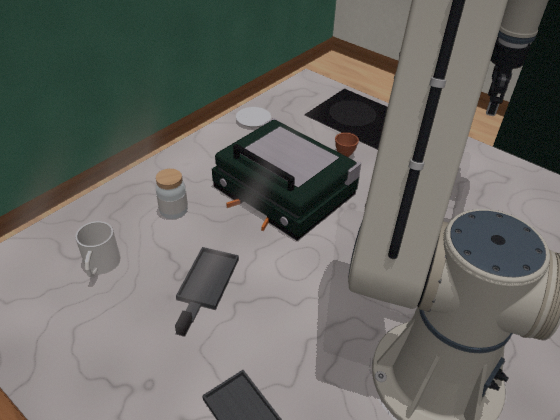

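```bash
cat > h.py <<'E'
import numpy as np,cv2
from rig import r,cams,order
def cam(n):
    i=cams.camera_info(n); return np.array(i["intrinsics"]),np.array(i["view"])
def pix2pl(n,uv,z):
    K,V=cam(n); uv=np.atleast_2d(np.array(uv,float)); out=[]
    R,t=V[:3,:3],V[:3,3]; C=-R.T@t
    for u,v in uv:
        d=np.linalg.inv(K)@[u,v,1]; d=R.T@np.array([d[0],-d[1],-d[2]])
        out.append(C+d*(z-C[2])/d[2])
    return np.array(out)
def proj(n,P):
    K,V=cam(n); P=np.atleast_2d(np.array(P,float)); c=P@V[:3,:3].T+V[:3,3]
    p=np.c_[c[:,0],-c[:,1],-c[:,2]]@K.T; return p[:,:2]/p[:,2:]
E
python3 - <<'E'
from h import *
print(proj("top",[0,0,0]))
for c in[(207,205),(140,310),(358,310)]: print(c,pix2pl("top",c,10))
im=cv2.imread("pics/top0.png")
cv2.imwrite("pics/t0a.png",cv2.resize(im[90:250,130:330],None,fx=4,fy=4,interpolation=cv2.INTER_CUBIC)[:600,:800])
cv2.imwrite("pics/t0b.png",cv2.resize(im[100:250,260:400],None,fx=4,fy=4,interpolation=cv2.INTER_CUBIC)[:600,:800])
im=cv2.imread("pics/side0.png")
cv2.imwrite("pics/s0a.png",cv2.resize(im[120:345,160:370],None,fx=2.6,fy=2.6,interpolation=cv2.INTER_CUBIC)[:600,:800])
E
```

```text
[[248.84154383 388.33511117]]
(207, 205) [[501.6198658 119.0658835  10.       ]]
(140, 310) [[211.66357522 298.55439833  10.        ]]
(358, 310) [[ 205.80841354 -301.31282086   10.        ]]
```

View pics/t0a.png

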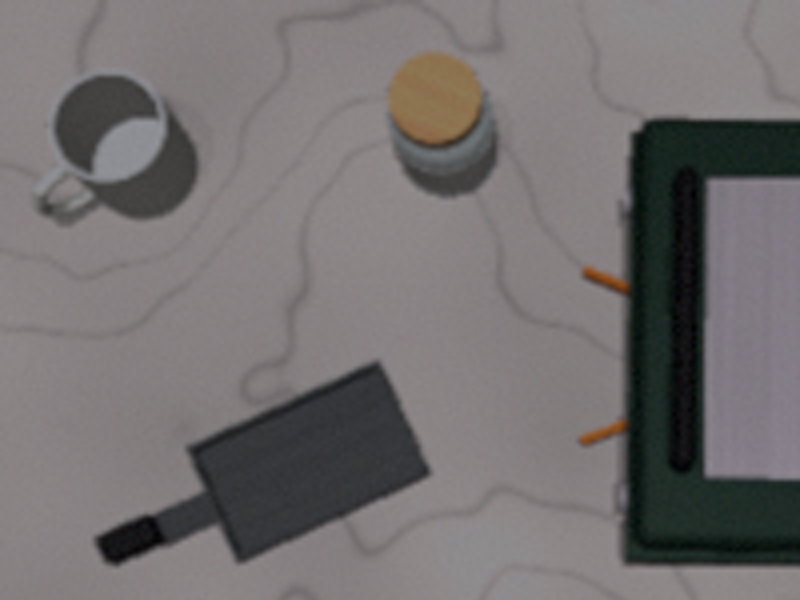

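View pics/s0a.png

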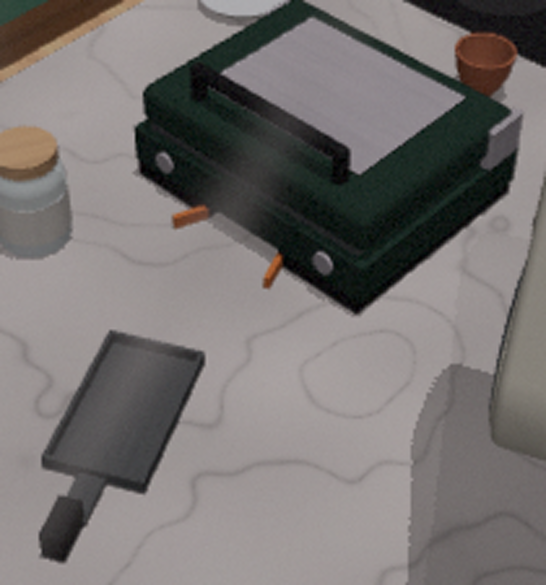

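```bash
cat > meas.py <<'E'
from h import *
import sys
def orange(im):
    h=cv2.cvtColor(im,cv2.COLOR_BGR2HSV)
    return cv2.inRange(h,(4,140,70),(16,255,255))
def fins(n,im,box):
    m=orange(im); x0,y0,x1,y1=box; M=np.zeros_like(m); M[y0:y1,x0:x1]=m[y0:y1,x0:x1]
    k,l,s,c=cv2.connectedComponentsWithStats(M)
    for i in range(1,k):
        if s[i,4]<8: continue
        pts=np.argwhere(l==i)[:,::-1].astype(np.float32)
        rc=cv2.boxPoints(cv2.minAreaRect(pts))
        print(n,"orange",s[i,4],c[i].round(1),rc.round(1).tolist())
if __name__=="__main__":
    t=cv2.imread("pics/top0.png"); s=cv2.imread("pics/side0.png")
    fins("top",t,(255,140,300,215)); fins("side",s,(210,180,300,240))
    h=cv2.cvtColor(t,cv2.COLOR_BGR2HSV)
    m=((h[...,2]<95)).astype(np.uint8)*255
    sub=np.zeros_like(m); sub[170:245,145:245]=m[170:245,145:245]
    cv2.imwrite("pics/m0.png",cv2.resize(sub[160:250,140:250],None,fx=5,fy=5,interpolation=cv2.INTER_NEAREST))
    print(h[205,205],h[224,163],h[218,178],h[230,220])
    # rod
    red=cv2.inRange(h,(0,150,90),(4,255,255))|cv2.inRange(h,(172,150,90),(180,255,255))
    ys,xs=np.nonzero(red[170:190,370:395]); print("rod",xs.min()+370,xs.max()+370,ys.mean()+170)
E
python3 meas.py
```

```text
top orange 23 [281.2 159.6] [[276.0, 158.0], [276.79998779296875, 156.39999389648438], [286.3999938964844, 161.1999969482422], [285.6000061035156, 162.8000030517578]]
top orange 20 [280.8 197.8] [[275.5, 198.8000030517578], [285.6000061035156, 195.0], [286.20001220703125, 196.5], [276.1000061035156, 200.3000030517578]]
side orange 41 [231.5 202.5] [[225.60000610351562, 203.1999969482422], [237.1999969482422, 197.39999389648438], [239.0, 201.0], [227.39999389648438, 206.8000030517578]]
side orange 37 [264.5 223.6] [[260.3999938964844, 228.1999969482422], [265.79998779296875, 217.39999389648438], [268.6000061035156, 218.8000030517578], [263.20001220703125, 229.60000610351562]]
[114  22  57] [90 12 21] [105   9  56] [174  10 130]
rod 376 388 180.17857142857142
```

View pics/m0.png

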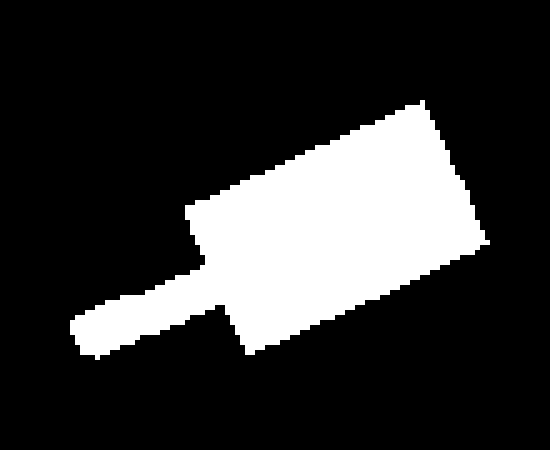

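View pics/t0b.png

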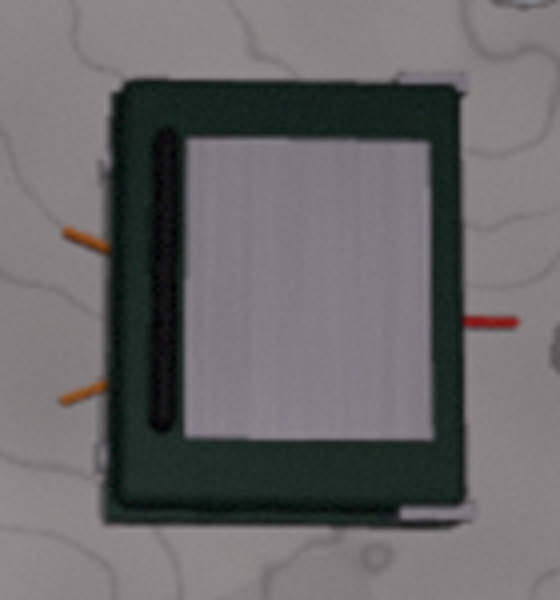

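```bash
python3 - <<'E'
from h import *
t=cv2.imread("pics/top0.png"); s=cv2.imread("pics/side0.png")
h=cv2.cvtColor(t,cv2.COLOR_BGR2HSV)
m=((h[...,2]<95)).astype(np.uint8)*255
sub=np.zeros_like(m); sub[170:245,145:245]=m[170:245,145:245]
k,l,st,c=cv2.connectedComponentsWithStats(sub); i=1+st[1:,4].argmax(); sub=(l==i).astype(np.uint8)*255
pan=cv2.morphologyEx(sub,cv2.MORPH_OPEN,np.ones((15,15),np.uint8))
def world_rect(mask,z):
    cn=max(cv2.findContours(mask,0,cv2.CHAIN_APPROX_NONE)[0],key=len)[:,0].astype(float)
    return pix2pl("top",cn,z)[:,:2].astype(np.float32)
for z in(0,15):
    rc=cv2.minAreaRect(world_rect(pan,z)); print("pan",z,rc)
    b=cv2.boxPoints(rc); print(b.round(1).tolist())
# grip block
g=((h[...,2]<38)).astype(np.uint8)*255; G=np.zeros_like(g); G[212:235,150:176]=g[212:235,150:176]
for z in(15,30):
    rc=cv2.minAreaRect(world_rect(G,z)); print("grip",z,rc)
tip=pix2pl("top",[(276.4,157.2),(275.8,199.5)],14); print("tips",tip, np.linalg.norm(tip[0]-tip[1]))
b=pix2pl("top",[(286,162),(285.9,195.8)],14); print("fin at body",b,np.linalg.norm(b[0]-b[1]))
d=tip[1]-tip[0]; print("axis yaw deg",np.degrees(np.arctan2(d[1],d[0]))+90, tip.mean(0))
print("rod z 9,25",pix2pl("top",[(376,180.2),(388.5,180.2)],9),pix2pl("top",(388.5,180.2),30))
print("side proj of tips",proj("side",tip),proj("side",tip*[1,1,0]))
# lid outline
lid=cv2.inRange(h,(60,60,15),(90,255,90)); ys,xs=np.nonzero(lid)
L=np.zeros_like(lid); L[110:240,280:385]=lid[110:240,280:385]; L=cv2.morphologyEx(L,cv2.MORPH_CLOSE,np.ones((9,9),np.uint8))
for z in(110,): print("lid",cv2.minAreaRect(world_rect(L,z)))
# grip & pan via side
hs=cv2.cvtColor(s,cv2.COLOR_BGR2HSV)
E
```

```text
pan 0 ((501.51580810546875, 125.15504455566406), (94.15572357177734, 160.18777465820312), 24.940563201904297)
[[425.1000061035156, 177.89999389648438], [492.6000061035156, 32.70000076293945], [578.0, 72.4000015258789], [510.3999938964844, 217.60000610351562]]
pan 15 ((499.40606689453125, 122.33515930175781), (92.90830993652344, 158.06552124023438), 24.940540313720703)
[[424.0, 174.39999389648438], [490.6000061035156, 31.100000381469727], [574.9000244140625, 70.30000305175781], [508.20001220703125, 213.60000610351562]]
grip 15 ((446.8190002441406, 242.357177734375), (20.60049819946289, 41.53013229370117), 23.936555862426758)
grip 30 ((445.41534423828125, 237.92578125), (20.32391357421875, 40.972537994384766), 23.936532974243164)
tips [[638.54002117 -79.25511836  14.        ]
 [515.28087378 -76.70289497  14.        ]] 123.28556792288202
fin at body [[ 624.18240617 -106.77497911   14.        ]
 [ 525.7054037  -105.51376395   14.        ]] 98.48507845548849
axis yaw deg 268.81379404211276 [576.91044748 -77.97900666  14.        ]
rod z 9,25 [[ 569.95972364 -365.32326988    9.        ]
 [ 569.68830822 -401.35956515    9.        ]] [[ 565.43637731 -395.49483281   30.        ]]
side proj of tips [[227.24292614 202.25268504]
 [262.62518454 225.31033476]] [[227.46959944 206.29995935]
 [262.59976659 229.37046777]]
lid ((566.0863647460938, -222.79248046875), (228.6443328857422, 292.8586730957031), 88.63684844970703)
```

```bash
cat > plan.py <<'E'
import sys
from h import *
from scipy.spatial.transform import Rotation as Ro
def plan(tx,ty,tz,yawdeg,n,g,total=10,verbose=True):
    s=r.sense(); p=np.array(s["eef_pos"]); R=Ro.from_euler("xyz",s["tcp_rot"])
    T=Ro.from_euler("xyz",[-np.pi/2,0,np.radians(yawdeg)]); tgt=np.array([tx,ty,tz],float)
    print("now",p.round(1),np.degrees(s["tcp_rot"]).round(2),"F",s["contact_force"].round(1),"open",round(s["opening"],3),"t",round(s["clock"],2))
    rv=(R.inv()*T).as_rotvec(degrees=True)
    for i in range(n):
        Ri=R*Ro.from_rotvec(rv*i/n,degrees=True)
        sh=Ri.inv().apply((tgt-p)/n)/10
        print([*(rv/n).round(2).tolist(),*sh.round(2).tolist(),g])
    print("per row mm",np.linalg.norm(tgt-p)/n,"deg",np.linalg.norm(rv)/n)
if __name__=="__main__":
    a=[float(x) for x in sys.argv[1:]]; plan(*a[:4],int(a[4]),a[5])
E
python3 plan.py 445 238 150 25 30 0
python3 - <<'E'
from h import *
print("jar",pix2pl("top",(240,135),0),"mug",pix2pl("top",(165,143),0),"salt",pix2pl("top",(416,188),0))
E
```

```text
now [ 225.8 -582.4  241.6] [-9.000e+01  7.000e-02 -6.881e+01] F [-0.9 -0.6  0.1] open 0.996 t 0.1
[-0.0, -3.13, -0.0, -2.29, 0.31, 1.67, 0.0]
[-0.0, -3.13, -0.0, -2.19, 0.31, 1.79, 0.0]
[-0.0, -3.13, -0.0, -2.09, 0.31, 1.91, 0.0]
[-0.0, -3.13, -0.0, -1.98, 0.31, 2.02, 0.0]
[-0.0, -3.13, -0.0, -1.87, 0.31, 2.13, 0.0]
[-0.0, -3.13, -0.0, -1.75, 0.31, 2.22, 0.0]
[-0.0, -3.13, -0.0, -1.63, 0.31, 2.32, 0.0]
[-0.0, -3.13, -0.0, -1.5, 0.31, 2.4, 0.0]
[-0.0, -3.13, -0.0, -1.36, 0.31, 2.48, 0.0]
[-0.0, -3.13, -0.0, -1.23, 0.31, 2.55, 0.0]
[-0.0, -3.13, -0.0, -1.09, 0.31, 2.61, 0.0]
[-0.0, -3.13, -0.0, -0.94, 0.31, 2.67, 0.0]
[-0.0, -3.13, -0.0, -0.8, 0.31, 2.72, 0.0]
[-0.0, -3.13, -0.0, -0.65, 0.31, 2.76, 0.0]
[-0.0, -3.13, -0.0, -0.49, 0.31, 2.79, 0.0]
[-0.0, -3.13, -0.0, -0.34, 0.31, 2.81, 0.0]
[-0.0, -3.13, -0.0, -0.19, 0.31, 2.82, 0.0]
[-0.0, -3.13, -0.0, -0.03, 0.31, 2.83, 0.0]
[-0.0, -3.13, -0.0, 0.12, 0.31, 2.83, 0.0]
[-0.0, -3.13, -0.0, 0.27, 0.31, 2.82, 0.0]
[-0.0, -3.13, -0.0, 0.43, 0.31, 2.8, 0.0]
[-0.0, -3.13, -0.0, 0.58, 0.31, 2.77, 0.0]
[-0.0, -3.13, -0.0, 0.73, 0.31, 2.73, 0.0]
[-0.0, -3.13, -0.0, 0.88, 0.31, 2.69, 0.0]
[-0.0, -3.13, -0.0, 1.02, 0.31, 2.64, 0.0]
[-0.0, -3.13, -0.0, 1.17, 0.31, 2.58, 0.0]
[-0.0, -3.13, -0.0, 1.31, 0.31, 2.51, 0.0]
[-0.0, -3.13, -0.0, 1.44, 0.31, 2.44, 0.0]
[-0.0, -3.13, -0.0, 1.57, 0.31, 2.35, 0.0]
[-0.0, -3.13, -0.0, 1.7, 0.31, 2.27, 0.0]
per row mm 28.469902879726305 deg 3.127054133861044
jar [[7.09856541e+02 2.72672011e+01 2.27373675e-13]] mug [[687.15737043 246.35728301   0.        ]] salt [[ 547.93021093 -482.66671496    0.        ]]
```

```bash
python3 -m crank '[[0,-3.1,0,-2.3,0,1.7,0.3],[0,-3.1,0,-2.2,0,1.8,0.3],[0,-3.1,0,-2.1,0,1.9,0.3],[0,-3.1,0,-2,0,2,0.3],[0,-3.1,0,-1.9,0,2.1,0.3],[0,-3.1,0,-1.8,0,2.2,0.3],[0,-3.1,0,-1.6,0,2.3,0.3],[0,-3.1,0,-1.5,0,2.4,0.3],[0,-3.1,0,-1.4,0,2.5,0.3],[0,-3.1,0,-1.2,0,2.6,0.3]]'; python3 plan.py 445 238 150 25 20 0.3; python3 -c "
from rig import r;print(r.nose_length)"
```

```text
clock: 0.93
eef_pos: [295.8, -298.8, 237.7]
tcp_rot: [-1.57, 0.005, -0.643]
contact_force: [0.9, -0.2, -0.2]
opening: 0.647
now [ 295.8 -298.8  237.7] [-89.93   0.3  -36.82] F [ 0.9 -0.2 -0.2] open 0.647 t 0.93
[-0.01, -3.09, -0.01, -1.01, 0.45, 2.6, 0.3]
[-0.01, -3.09, -0.01, -0.87, 0.45, 2.65, 0.3]
[-0.01, -3.09, -0.01, -0.72, 0.45, 2.69, 0.3]
[-0.01, -3.09, -0.01, -0.58, 0.44, 2.72, 0.3]
[-0.01, -3.09, -0.01, -0.43, 0.44, 2.75, 0.3]
[-0.01, -3.09, -0.01, -0.28, 0.44, 2.77, 0.3]
[-0.01, -3.09, -0.01, -0.13, 0.44, 2.78, 0.3]
[-0.01, -3.09, -0.01, 0.02, 0.44, 2.79, 0.3]
[-0.01, -3.09, -0.01, 0.17, 0.44, 2.78, 0.3]
[-0.01, -3.09, -0.01, 0.32, 0.44, 2.77, 0.3]
[-0.01, -3.09, -0.01, 0.47, 0.44, 2.75, 0.3]
[-0.01, -3.09, -0.01, 0.61, 0.44, 2.72, 0.3]
[-0.01, -3.09, -0.01, 0.76, 0.44, 2.68, 0.3]
[-0.01, -3.09, -0.01, 0.9, 0.44, 2.64, 0.3]
[-0.01, -3.09, -0.01, 1.04, 0.44, 2.58, 0.3]
[-0.01, -3.09, -0.01, 1.18, 0.44, 2.52, 0.3]
[-0.01, -3.09, -0.01, 1.32, 0.44, 2.46, 0.3]
[-0.01, -3.09, -0.01, 1.45, 0.44, 2.38, 0.3]
[-0.01, -3.09, -0.01, 1.57, 0.44, 2.3, 0.3]
[-0.01, -3.09, -0.01, 1.69, 0.44, 2.21, 0.3]
per row mm 28.202747926325333 deg 3.091049190526805
11.0
```

```bash
python3 -m crank '[[0,-3.1,0,-1,0.2,2.6,0.3],[0,-3.1,0,-0.9,0.2,2.6,0.3],[0,-3.1,0,-0.7,0.2,2.7,0.3],[0,-3.1,0,-0.6,0.2,2.7,0.3],[0,-3.1,0,-0.4,0.2,2.7,0.3],[0,-3.1,0,-0.3,0.3,2.8,0.3],[0,-3.1,0,-0.1,0.3,2.8,0.3],[0,-3.1,0,0,0.3,2.8,0.3],[0,-3.1,0,0.2,0.3,2.8,0.3],[0,-3.1,0,0.3,0.3,2.8,0.3]]'; python3 plan.py 445 238 120 25 10 0.3
```

```text
clock: 1.77
eef_pos: [366.3, -15.3, 212.5]
tcp_rot: [-1.567, 0.002, -0.076]
contact_force: [1.1, -1.4, -0.8]
opening: 0.647
now [366.3 -15.3 212.5] [-89.78   0.14  -4.36] F [ 1.1 -1.4 -0.8] open 0.647 t 1.77
[-0.03, -2.94, -0.01, 0.59, 0.93, 2.58, 0.3]
[-0.03, -2.94, -0.01, 0.73, 0.93, 2.55, 0.3]
[-0.03, -2.94, -0.01, 0.85, 0.93, 2.51, 0.3]
[-0.03, -2.94, -0.01, 0.98, 0.93, 2.46, 0.3]
[-0.03, -2.94, -0.01, 1.11, 0.93, 2.41, 0.3]
[-0.03, -2.94, -0.01, 1.23, 0.93, 2.35, 0.3]
[-0.03, -2.94, -0.01, 1.35, 0.93, 2.28, 0.3]
[-0.03, -2.94, -0.01, 1.46, 0.93, 2.21, 0.3]
[-0.03, -2.94, -0.01, 1.57, 0.93, 2.13, 0.3]
[-0.03, -2.94, -0.01, 1.68, 0.93, 2.05, 0.3]
per row mm 28.093128630049485 deg 2.9363536032361486
```

```bash
python3 -m crank '[[0,-2.9,0,0.6,0.9,2.6,0.3],[0,-2.9,0,0.7,0.9,2.5,0.3],[0,-2.9,0,0.9,0.9,2.5,0.3],[0,-2.9,0,1,0.9,2.5,0.3],[0,-2.9,0,1.1,0.9,2.4,0.3],[0,-2.9,0,1.2,0.9,2.4,0.3],[0,-2.9,0,1.3,0.9,2.3,0.3],[0,-2.9,0,1.5,0.9,2.2,0.3],[0,-3,0,1.6,0.9,2.1,0.3],[0,-3,0,1.7,0.9,2,0.3]]'; python3 plan.py 445 238 45 25 8 0.3
python3 - <<'E'
from h import *
a=cams.grab_frame("top");b=cams.grab_frame("side")
cv2.imwrite("pics/top1.png",a);cv2.imwrite("pics/side1.png",b)
c=cv2.resize(a[130:280,100:300],None,fx=2,fy=2);d=cv2.resize(b[180:380,120:320],None,fx=2,fy=2)
cv2.imwrite("pics/c1.png",np.hstack([c,np.zeros((300,0,3),np.uint8),cv2.resize(d,(300,300))]))
E
```

```text
clock: 2.6
eef_pos: [443.3, 253.6, 119.3]
tcp_rot: [-1.568, -0.001, 0.463]
contact_force: [-0.3, -1.1, 0.3]
opening: 0.654
now [443.3 253.6 119.3] [-8.982e+01 -5.000e-02  2.654e+01] F [-0.3 -1.1  0.3] open 0.654 t 2.6
[-0.02, 0.19, 0.01, -0.07, 0.93, -0.19, 0.3]
[-0.02, 0.19, 0.01, -0.07, 0.93, -0.19, 0.3]
[-0.02, 0.19, 0.01, -0.07, 0.93, -0.19, 0.3]
[-0.02, 0.19, 0.01, -0.07, 0.93, -0.19, 0.3]
[-0.02, 0.19, 0.01, -0.07, 0.93, -0.19, 0.3]
[-0.02, 0.19, 0.01, -0.07, 0.93, -0.19, 0.3]
[-0.02, 0.19, 0.01, -0.06, 0.93, -0.19, 0.3]
[-0.02, 0.19, 0.01, -0.06, 0.93, -0.19, 0.3]
per row mm 9.485944490352916 deg 0.19333145027682555
```

View pics/c1.png

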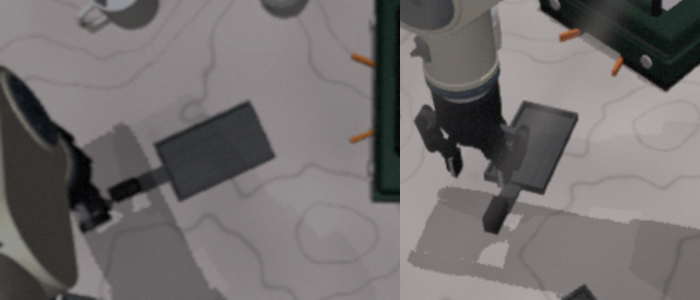

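```bash
python3 -m crank '[[0,0.2,0,-0.1,0.9,-0.3,0.3],[0,0.2,0,-0.1,0.9,-0.3,0.3],[0,0.2,0,-0.1,0.9,-0.2,0.3],[0,0.2,0,-0.1,0.9,-0.2,0.3],[0,0.2,0,-0.1,0.9,-0.2,0.3],[0,0.2,0,0,0.9,-0.1,0.3],[0,0.2,0,0,0.9,-0.1,0.3],[0,0.1,0,0,0.7,-0.1,0.3],[0,0,0,0,0,0,0.3],[0,0,0,0,0,0,0.3]]'; python3 plan.py 445 238 17 25 5 0.3
python3 - <<'E'
from h import *
p=r.sense()["eef_pos"]; print(proj("top",p),proj("side",p))
a=cams.grab_frame("top");b=cams.grab_frame("side")
print(proj("top",[445,238,30]),proj("side",[445,238,30]))
c=cv2.resize(a[180:280,100:233],(399,300));d=cv2.resize(b[280:380,130:263],(399,300))
cv2.imwrite("pics/c2.png",np.hstack([c,d]))
E
```

```text
clock: 3.53
eef_pos: [443.6, 233.4, 39.9]
tcp_rot: [-1.568, 0.004, 0.43]
contact_force: [0.3, 0.3, 0.4]
opening: 0.649
now [443.6 233.4  39.9] [-89.83   0.23  24.64] F [0.3 0.3 0.4] open 0.649 t 3.53
[-0.03, -0.07, -0.05, 0.07, 0.46, 0.07, 0.3]
[-0.03, -0.07, -0.05, 0.07, 0.46, 0.07, 0.3]
[-0.03, -0.07, -0.05, 0.07, 0.46, 0.07, 0.3]
[-0.03, -0.07, -0.05, 0.07, 0.46, 0.07, 0.3]
[-0.03, -0.07, -0.05, 0.07, 0.46, 0.07, 0.3]
per row mm 4.678893879377774 deg 0.0924809996623419
[[163.03552921 224.73287723]] [[187.02202863 313.00870369]]
[[162.43275139 224.55158471]] [[185.30903523 316.94812204]]
```

View pics/c2.png

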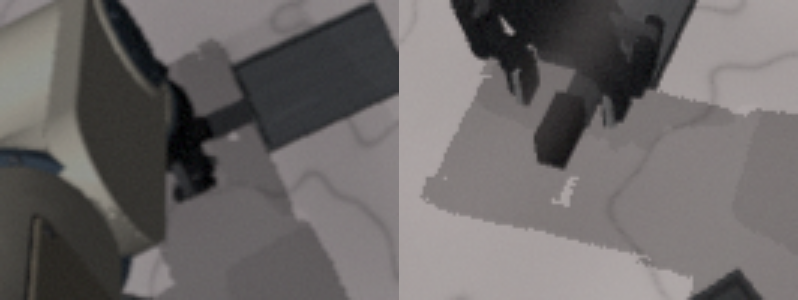

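```bash
python3 -m crank '[[0,0,0,0.1,0.5,0.1,0.3],[0,0,0,0.1,0.5,0.1,0.3],[0,0,0,0.1,0.5,0.1,0.3],[0,0,0,0.1,0.5,0.1,0.3],[0,0,0,0,0.3,0,0.3],[0,0,0,0,0,0,-1],[0,0,0,0,0,0,-1],[0,0,0,0,0,0,-1],[0,0,0,0,0,0,-1],[0,0,0,0,0,0,-1]]' 35; python3 plan.py 445 238 17 25 5 -1
```

```text
clock: 4.47
eef_pos: [446.8, 240.9, 16.3]
tcp_rot: [-1.567, 0.001, 0.431]
contact_force: [0.1, -0.0, -1.0]
opening: 0.225
now [446.8 240.9  16.3] [-8.981e+01  3.000e-02  2.470e+01] F [ 0.1 -0.  -1. ] open 0.225 t 4.47
[-0.04, -0.06, -0.01, -0.06, -0.01, -0.04, -1.0]
[-0.04, -0.06, -0.01, -0.06, -0.01, -0.04, -1.0]
[-0.04, -0.06, -0.01, -0.06, -0.01, -0.04, -1.0]
[-0.04, -0.06, -0.01, -0.06, -0.01, -0.04, -1.0]
[-0.04, -0.06, -0.01, -0.06, -0.01, -0.04, -1.0]
per row mm 0.6906328616113464 deg 0.07176065125417244
```

```bash
python3 plan.py 582.4 168 17 -1.3 20 -1
```

```text
now [446.8 240.9  16.3] [-8.981e+01  3.000e-02  2.470e+01] F [ 0.1 -0.  -1. ] open 0.225 t 4.47
[-0.01, 1.3, -0.0, 0.46, -0.01, -0.61, -1.0]
[-0.01, 1.3, -0.0, 0.48, -0.01, -0.6, -1.0]
[-0.01, 1.3, -0.0, 0.49, -0.01, -0.59, -1.0]
[-0.01, 1.3, -0.0, 0.5, -0.01, -0.58, -1.0]
[-0.01, 1.3, -0.0, 0.52, -0.01, -0.57, -1.0]
[-0.01, 1.3, -0.0, 0.53, -0.01, -0.56, -1.0]
[-0.01, 1.3, -0.0, 0.54, -0.01, -0.55, -1.0]
[-0.01, 1.3, -0.0, 0.56, -0.01, -0.53, -1.0]
[-0.01, 1.3, -0.0, 0.57, -0.01, -0.52, -1.0]
[-0.01, 1.3, -0.0, 0.58, -0.0, -0.51, -1.0]
[-0.01, 1.3, -0.0, 0.59, -0.0, -0.49, -1.0]
[-0.01, 1.3, -0.0, 0.6, -0.0, -0.48, -1.0]
[-0.01, 1.3, -0.0, 0.61, -0.0, -0.47, -1.0]
[-0.01, 1.3, -0.0, 0.62, -0.0, -0.45, -1.0]
[-0.01, 1.3, -0.0, 0.63, -0.0, -0.44, -1.0]
[-0.01, 1.3, -0.0, 0.64, -0.0, -0.42, -1.0]
[-0.01, 1.3, -0.0, 0.65, -0.0, -0.41, -1.0]
[-0.01, 1.3, -0.0, 0.66, -0.0, -0.39, -1.0]
[-0.01, 1.3, -0.0, 0.67, -0.0, -0.38, -1.0]
[-0.01, 1.3, -0.0, 0.68, -0.0, -0.36, -1.0]
per row mm 7.697611146309917 deg 1.299874805461876
```

```bash
python3 -m crank '[[0,1.3,0,0.5,0,-0.6,-1],[0,1.3,0,0.5,0,-0.6,-1],[0,1.3,0,0.5,0,-0.6,-1],[0,1.3,0,0.5,0,-0.6,-1],[0,1.3,0,0.5,0,-0.6,-1],[0,1.3,0,0.5,0,-0.6,-1],[0,1.3,0,0.5,0,-0.6,-1],[0,1.3,0,0.6,0,-0.5,-1],[0,1.3,0,0.6,0,-0.5,-1],[0,1.3,0,0.6,0,-0.5,-1]]'; python3 plan.py 582.4 168 17 -1.3 10 -1
```

```text
clock: 5.3
eef_pos: [521.9, 199.3, 16.2]
tcp_rot: [-1.567, 0.001, 0.18]
contact_force: [-0.7, 1.1, 0.1]
opening: 0.229
now [521.9 199.3  16.2] [-8.979e+01  8.000e-02  1.031e+01] F [-0.7  1.1  0.1] open 0.229 t 5.3
[-0.02, 1.16, -0.01, 0.54, -0.01, -0.42, -1.0]
[-0.02, 1.16, -0.01, 0.55, -0.01, -0.4, -1.0]
[-0.02, 1.16, -0.01, 0.56, -0.01, -0.39, -1.0]
[-0.02, 1.16, -0.01, 0.56, -0.01, -0.38, -1.0]
[-0.02, 1.16, -0.01, 0.57, -0.01, -0.37, -1.0]
[-0.02, 1.16, -0.01, 0.58, -0.01, -0.36, -1.0]
[-0.02, 1.16, -0.01, 0.59, -0.01, -0.35, -1.0]
[-0.02, 1.16, -0.01, 0.59, -0.01, -0.34, -1.0]
[-0.02, 1.16, -0.01, 0.6, -0.01, -0.32, -1.0]
[-0.02, 1.16, -0.01, 0.61, -0.01, -0.31, -1.0]
per row mm 6.811868393727687 deg 1.161314636066631
```

```bash
python3 -m crank '[[0,1.2,0,0.6,0,-0.4,-1],[0,1.2,0,0.6,0,-0.4,-1],[0,1.2,0,0.6,0,-0.4,-1],[0,1.2,0,0.6,0,-0.4,-1],[0,1.2,0,0.6,0,-0.4,-1],[0,1.2,0,0.6,0,-0.3,-1],[0,1.2,0,0.6,0,-0.3,-1],[0,1.2,0,0.6,0,-0.3,-1],[0,1.2,0,0.6,0,-0.3,-1],[0,0.8,0,0.3,0,-0.3,-1]]'; python3 plan.py 582.4 168 17 -1.3 5 -1
python3 - <<'E'
from h import *
a=cams.grab_frame("top");b=cams.grab_frame("side")
cv2.imwrite("pics/top3.png",a);cv2.imwrite("pics/side3.png",b)
c=cv2.resize(a[120:240,150:310],None,fx=2.5,fy=2.5,interpolation=cv2.INTER_CUBIC);d=cv2.resize(b[150:270,140:300],None,fx=2.5,fy=2.5,interpolation=cv2.INTER_CUBIC)
cv2.imwrite("pics/c3.png",np.hstack([c,d]))
E
```

```text
clock: 6.13
eef_pos: [588.9, 165.8, 16.2]
tcp_rot: [-1.567, 0.002, -0.046]
contact_force: [-0.6, 1.4, -1.3]
opening: 0.226
now [588.9 165.8  16.2] [-89.79   0.09  -2.64] F [-0.6  1.4 -1.3] open 0.226 t 6.13
[-0.04, -0.27, -0.02, -0.13, -0.01, 0.04, -1.0]
[-0.04, -0.27, -0.02, -0.13, -0.02, 0.04, -1.0]
[-0.04, -0.27, -0.02, -0.13, -0.02, 0.04, -1.0]
[-0.04, -0.27, -0.02, -0.13, -0.02, 0.04, -1.0]
[-0.04, -0.27, -0.02, -0.13, -0.02, 0.04, -1.0]
per row mm 1.373877655253605 deg 0.27245702605325467
```

View pics/c3.png

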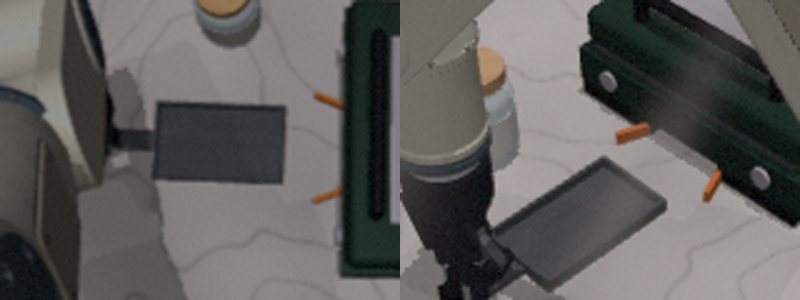

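```bash
cat > pan.py <<'E'
from h import *
import sys
def edge_fit(pts):
    vx,vy,x,y=cv2.fitLine(np.float32(pts),cv2.DIST_HUBER,0,0.01,0.01).ravel(); return vx,vy,x,y
def panmeas(im,x0,x1,y0=148,y1=212):
    """pan long edges and nose edge by subpixel gradient in rows/cols, top view (tray nearly along +u)"""
    g=cv2.GaussianBlur(cv2.cvtColor(im,cv2.COLOR_BGR2GRAY).astype(np.float32),(3,3),0)
    up,lo=[],[]
    for u in range(x0,x1):
        col=g[:,u]
        d=np.diff(col)  # d[v]=col[v+1]-col[v]
        for rng,sgn,acc in((slice(y0,175),-1,up),(slice(180,y1),1,lo)):
            s=np.clip(sgn*d[rng],0,None); k=int(s.argmax()); w=slice(max(k-2,0),k+3)
            if s[k]>6: acc.append((u,rng.start+(np.arange(len(s))[w]*s[w]).sum()/s[w].sum()+.5))
    return np.array(up),np.array(lo)
def noseedge(im,u0,u1,v0=168,v1=188):
    g=cv2.GaussianBlur(cv2.cvtColor(im,cv2.COLOR_BGR2GRAY).astype(np.float32),(3,3),0); acc=[]
    for v in range(v0,v1):
        d=np.clip(np.diff(g[v,u0:u1]),0,None); k=int(d.argmax()); w=slice(max(k-2,0),k+3)
        acc.append((u0+(np.arange(len(d))[w]*d[w]).sum()/d[w].sum()+.5,v))
    return np.array(acc)
def report(im,x0,x1,n0,n1,z=15):
    up,lo=panmeas(im,x0,x1); n=noseedge(im,n0,n1)
    A=pix2pl("top",up,z)[:,:2];B=pix2pl("top",lo,z)[:,:2];N=pix2pl("top",n,z)[:,:2]
    la,lb=edge_fit(A),edge_fit(B)
    yaw=[np.degrees(np.arctan2(l[1],l[0])) for l in(la,lb)]; yaw=[y-180 if y>0 else y for y in yaw]
    ym=float(np.median(N[:,1]))
    xa=la[2]+la[0]/la[1]*(ym-la[3]); xb=lb[2]+lb[0]/lb[1]*(ym-lb[3])
    print("edges yaw",np.round(yaw,2),"n",len(up),len(lo),"nose y",round(ym,1),"x edges at nose",round(xa,1),round(xb,1),"width",round(xa-xb,1),"mid",round((xa+xb)/2,1))
    M=np.array([576.1,-112.0]);a=np.radians(-91.3);d=np.array([np.cos(a),np.sin(a)])
    q=np.array([(xa+xb)/2,ym])-M; print("nose in mouth frame x %.1f y %.1f  yawerr %.2f"%(q@d,q@[-d[1],d[0]],np.mean(yaw)+91.3))
    return A,B,N
E
python3 - <<'E'
from pan import *
report(cv2.imread("pics/top3.png"),218,258,255,272)
E
```

```text
edges yaw [-92.6  -92.44] n 40 40 nose y -42.6 x edges at nose 625.1 532.7 width 92.4 mid 578.9
nose in mouth frame x -69.5 y 1.2  yawerr -1.22
```

```bash
python3 -m crank '[[0,-0.2,0,-0.1,0,-0.3,-1],[0,-0.2,0,-0.1,0,-0.3,-1],[0,-0.2,0,-0.1,0,-0.3,-1],[0,-0.2,0,-0.1,0,-0.3,-1],[0,-0.2,0,-0.1,0,-0.3,-1],[0,-0.2,0,-0.1,0,-0.2,-1],[0,-0.1,0,-0.1,0,-0.2,-1],[0,-0.1,0,0,0,-0.2,-1],[0,0,0,0,0,-0.1,-1],[0,0,0,0,0,0,-1]]'; python3 plan.py 581.9 141.5 17 -1.3 5 -1
python3 - <<'E'
from pan import *
a=cams.grab_frame("top"); cv2.imwrite("pics/top4.png",a)
report(a,222,262,260,285)
E
```

```text
clock: 7.07
eef_pos: [579.2, 141.7, 16.2]
tcp_rot: [-1.567, 0.001, -0.016]
contact_force: [0.8, 0.0, -0.5]
opening: 0.228
now [579.2 141.7  16.2] [-8.979e+01  7.000e-02 -9.100e-01] F [ 0.8  0.  -0.5] open 0.228 t 7.07
[-0.04, 0.08, -0.01, 0.05, -0.02, -0.0, -1.0]
[-0.04, 0.08, -0.01, 0.05, -0.02, -0.0, -1.0]
[-0.04, 0.08, -0.01, 0.05, -0.02, -0.0, -1.0]
[-0.04, 0.08, -0.01, 0.05, -0.02, -0.0, -1.0]
[-0.04, 0.08, -0.01, 0.05, -0.02, -0.0, -1.0]
per row mm 0.5581492168698395 deg 0.0895234271684904
edges yaw [-90.87 -90.46] n 40 40 nose y -65.9 x edges at nose 622.0 530.5 width 91.5 mid 576.2
nose in mouth frame x -46.1 y -0.9  yawerr 0.63
```

```bash
python3 -m crank '[[0,0.1,0,0.1,0,-0.1,-1],[0,0.1,0,0.1,0,-0.2,-1],[0,0.1,0,0.1,0,-0.2,-1],[0,0.1,0,0,0,-0.2,-1],[0,0.1,0,0,0,-0.2,-1],[0,0,0,0,0,-0.2,-1],[0,0,0,0,0,-0.2,-1],[0,0,0,0,0,-0.2,-1],[0,0,0,0,0,-0.1,-1],[0,0,0,0,0,0,-1]]'; python3 plan.py 581.4 119 17 -1.3 5 -1
python3 - <<'E'
from pan import *
a=cams.grab_frame("top"); cv2.imwrite("pics/top5.png",a)
b=cams.grab_frame("side"); cv2.imwrite("pics/side5.png",b)
report(a,225,265,266,284)
c=cv2.resize(a[145:215,250:310],(360,420),interpolation=cv2.INTER_CUBIC);d=cv2.resize(b[180:250,210:283],(438,420),interpolation=cv2.INTER_CUBIC)
cv2.imwrite("pics/c5.png",np.hstack([c,d]))
E
```

```text
clock: 7.95
eef_pos: [582.4, 124.4, 16.2]
tcp_rot: [-1.567, 0.001, -0.026]
contact_force: [0.4, 2.7, 0.3]
opening: 0.223
now [582.4 124.4  16.2] [-8.978e+01  7.000e-02 -1.470e+00] F [0.4 2.7 0.3] open 0.223 t 7.95
[-0.04, -0.03, -0.01, -0.02, -0.02, -0.11, -1.0]
[-0.04, -0.03, -0.01, -0.02, -0.02, -0.11, -1.0]
[-0.04, -0.03, -0.01, -0.02, -0.02, -0.11, -1.0]
[-0.04, -0.03, -0.01, -0.02, -0.02, -0.11, -1.0]
[-0.04, -0.03, -0.01, -0.02, -0.02, -0.11, -1.0]
per row mm 1.106704107778429 deg 0.05803559957779093
edges yaw [-91.62 -91.96] n 40 40 nose y -83.0 x edges at nose 622.7 529.7 width 93.0 mid 576.2
nose in mouth frame x -29.0 y -0.6  yawerr -0.49
```

View pics/c5.png

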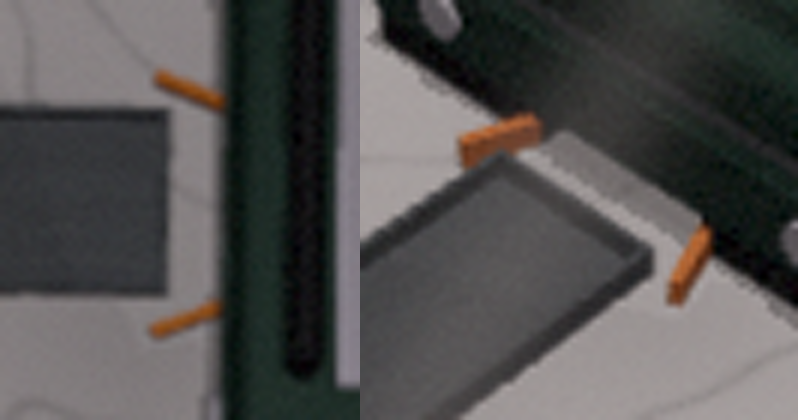

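```bash
python3 - <<'E'
from h import *
K,V=cam("top"); print("C",-V[:3,:3].T@V[:3,3])
for f in("top0","top3","top4","top5"):
    im=cv2.imread(f"pics/{f}.png").astype(np.float32)
    w=np.clip(im[...,2]-im[...,0]-25,0,None)  # R-B
    res=[]
    for (a,b) in((150,168),(190,205)):
        P=[]
        for u in range(277,286):
            c=w[a:b,u]
            if c.sum()>60: P.append((u,a+(np.arange(b-a)*c).sum()/c.sum()))
        W=pix2pl("top",P,14)[:,:2]; k=np.polyfit(W[:,1],W[:,0],1); res.append(k)
    for y in(-80,-95,-108):
        x=[np.polyval(k,y) for k in res]; print(f,y,np.round(x,1),"mid",round(np.mean(x),1),"sep",round(x[0]-x[1],1))
E
```

```text
C [ 342.2752792   -87.68641877 1132.17761284]
top0 -80 [637.5 516.5] mid 577.0 sep 121.0
top0 -95 [631.1 522.1] mid 576.6 sep 109.0
top0 -108 [625.5 526.9] mid 576.2 sep 98.6
top3 -80 [637.5 516.5] mid 577.0 sep 121.0
top3 -95 [631.  522.1] mid 576.6 sep 108.9
top3 -108 [625.4 527. ] mid 576.2 sep 98.5
top4 -80 [637.5 516.5] mid 577.0 sep 121.0
top4 -95 [631.  522.1] mid 576.6 sep 108.9
top4 -108 [625.4 527. ] mid 576.2 sep 98.4
top5 -80 [637.5 516.5] mid 577.0 sep 121.0
top5 -95 [631.  522.1] mid 576.6 sep 108.9
top5 -108 [625.4 527. ] mid 576.2 sep 98.5
```

```bash
python3 -m crank '[[0,-0.1,0,0,0,-0.2,-1],[0,-0.1,0,0,0,-0.2,-1],[0,-0.1,0,0,0,-0.2,-1],[0,0,0,0,0,-0.2,-1],[0,0,0,0,0,-0.2,-1],[0,0,0,0,0,-0.2,-1],[0,0,0,0,0,-0.2,-1],[0,0,0,0,0,-0.2,-1],[0,0,0,0,0,-0.1,-1],[0,0,0,0,0,0,-1]]'; python3 plan.py 581.4 105 17 -1.3 1 -1
python3 - <<'E'
from pan import *
a=cams.grab_frame("top"); cv2.imwrite("pics/top6.png",a)
b=cams.grab_frame("side"); cv2.imwrite("pics/side6.png",b)
report(a,230,272,273,284)
c=cv2.resize(a[145:215,250:310],(360,420),interpolation=cv2.INTER_CUBIC);d=cv2.resize(b[180:250,210:283],(438,420),interpolation=cv2.INTER_CUBIC)
cv2.imwrite("pics/c6.png",np.hstack([c,d]))
E
```

```text
clock: 8.88
eef_pos: [582.0, 105.9, 16.2]
tcp_rot: [-1.567, 0.001, -0.02]
contact_force: [0.0, 1.6, 0.1]
opening: 0.229
now [582.  105.9  16.2] [-8.977e+01  6.000e-02 -1.130e+00] F [0.  1.6 0.1] open 0.229 t 8.88
[-0.23, 0.17, -0.06, -0.06, -0.08, -0.09, -1.0]
per row mm 1.3250088688111594 deg 0.2950155328158801
edges yaw [-91.25 -91.53] n 42 42 nose y -96.0 x edges at nose 623.8 531.0 width 92.8 mid 577.4
nose in mouth frame x -16.1 y 0.9  yawerr -0.09
```

View pics/c6.png

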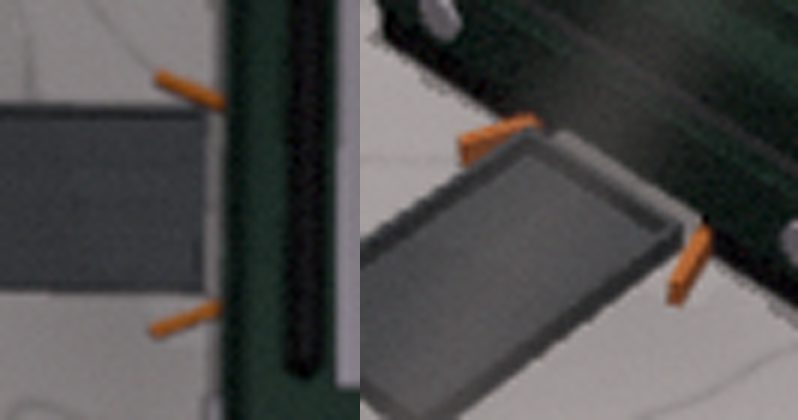

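```bash
python3 - <<'E'
from h import *
im=cv2.resize(cv2.imread("pics/top0.png").astype(np.float32),None,fx=1,fy=8,interpolation=cv2.INTER_CUBIC)
w=im[...,2]-im[...,0]; T=[];B=[]
for u in range(278,285):
    for a,b,acc in((148,168,T),(188,206,B)):
        c=w[a*8:b*8,u]; base=np.median(c); m=np.nonzero(c>base+(c.max()-base)/2)[0]
        acc.append((u,(a*8+m.min()+.5)/8-.5,(a*8+m.max()+.5)/8-.5))
T=np.array(T);B=np.array(B)
def line(P,z): W=pix2pl("top",P,z); return np.polyfit(W[:,1],W[:,0],1)
Ti,To=line(T[:,[0,2]],0),line(T[:,[0,1]],14); Bi,Bo=line(B[:,[0,1]],14),line(B[:,[0,2]],0)
for y in(-80,-95,-103,-112):
    v=[np.polyval(k,y) for k in(To,Ti,Bi,Bo)]; print(y,np.round(v,1),"inner sep",round(v[1]-v[2],1),"mid",round((v[1]+v[2])/2,1))
E
```

```text
-80 [640.9 637.5 519.6 515.6] inner sep 117.9 mid 578.5
-95 [634.6 631.3 525.2 521.1] inner sep 106.1 mid 578.2
-103 [631.2 627.9 528.2 524. ] inner sep 99.7 mid 578.1
-112 [627.4 624.2 531.6 527.3] inner sep 92.6 mid 577.9
```

```bash
python3 -m crank '[[0,0,0,-0.05,0,-0.2,-1],[0,0.1,0,-0.05,0,-0.2,-1],[0,0,0,0,0,-0.2,-1],[0,0,0,0,0,-0.2,-1],[0,0,0,0,0,-0.2,-1],[0,0,0,0,0,-0.2,-1],[0,0,0,0,0,-0.2,-1],[0,0,0,0,0,-0.2,-1],[0,0,0,0,0,-0.2,-1],[0,0,0,0,0,-0.1,-1]]'; python3 plan.py 581.4 105 17 -1.3 1 -1
python3 - <<'E'
from pan import *
a=cams.grab_frame("top"); cv2.imwrite("pics/top7.png",a)
b=cams.grab_frame("side"); cv2.imwrite("pics/side7.png",b)
report(a,235,274,273,284)
c=cv2.resize(a[145:215,250:310],(360,420),interpolation=cv2.INTER_CUBIC);d=cv2.resize(b[180:250,210:283],(438,420),interpolation=cv2.INTER_CUBIC)
cv2.imwrite("pics/c7.png",np.hstack([c,d]))
E
```

```text
clock: 9.82
eef_pos: [580.5, 85.5, 16.2]
tcp_rot: [-1.567, 0.001, -0.021]
contact_force: [0.3, 1.7, 0.2]
opening: 0.227
now [580.5  85.5  16.2] [-8.976e+01  5.000e-02 -1.210e+00] F [0.3 1.7 0.2] open 0.227 t 9.82
[-0.24, 0.09, -0.06, 0.05, -0.07, 1.95, -1.0]
per row mm 19.496604321502197 deg 0.2613152634800163
edges yaw [-91.23 -90.85] n 39 39 nose y -84.3 x edges at nose 622.7 530.4 width 92.3 mid 576.5
nose in mouth frame x -27.7 y -0.2  yawerr 0.26
```

View pics/c7.png

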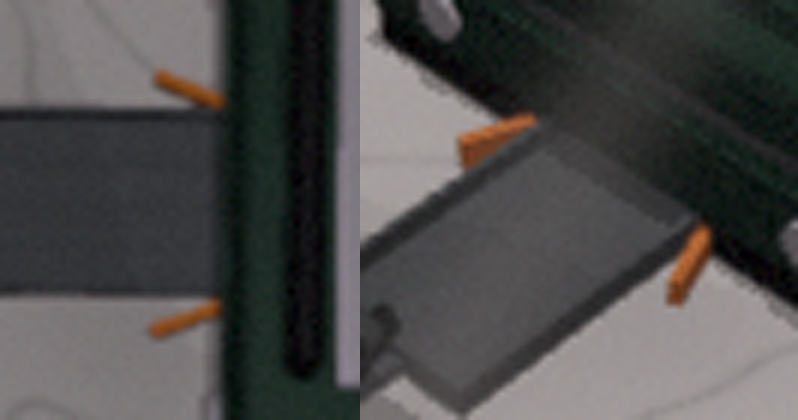

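```bash
python3 -m crank '[[0,0,0,0.05,0,-0.2,-1],[0,0,0,0,0,-0.2,-1],[0,0,0,0,0,-0.3,-1],[0,0,0,0,0,-0.3,-1],[0,0,0,0,0,-0.3,-1],[0,0,0,0,0,-0.3,-1],[0,0,0,0,0,-0.3,-1],[0,0,0,0,0,-0.3,-1],[0,0,0,0,0,-0.3,-1],[0,0,0,0,0,-0.2,-1]]'; python3 plan.py 580.2 57 17 -1.3 1 -1
```

```text
clock: 10.75
eef_pos: [580.0, 56.5, 16.2]
tcp_rot: [-1.566, 0.002, -0.021]
contact_force: [-0.5, 3.6, 1.8]
opening: 0.23
now [580.   56.5  16.2] [-89.73   0.09  -1.22] F [-0.5  3.6  1.8] open 0.23 t 10.75
[-0.27, 0.08, -0.09, 0.02, -0.08, 0.05, -1.0]
per row mm 0.9523399739597249 deg 0.2923004993633644
```

```bash
python3 - <<'E'
from pan import *
a=cams.grab_frame("top"); cv2.imwrite("pics/top8.png",a)
up,lo=panmeas(a,245,276)
A=pix2pl("top",up,15);B=pix2pl("top",lo,0)
for y in(0,-40,-70):
    xa=np.polyval(np.polyfit(A[:,1],A[:,0],1),y);xb=np.polyval(np.polyfit(B[:,1],B[:,0],1),y)
    print(y,round(xa,1),round(xb,1),"mid",round((xa+xb)/2,1),"axis",round(577.9-0.0227*(-110-y)*-1,1) )
    print(" axis", round(577.9+0.0227*(y+110),1))
print(len(up),len(lo))
E
```

```text
0 609.6 549.7 mid 579.7 axis 575.4
 axis 580.4
-40 620.9 536.6 mid 578.7 axis 576.3
 axis 579.5
-70 629.3 526.7 mid 578.0 axis 577.0
 axis 578.8
31 31
```

```bash
python3 -m crank '[[0,0,0,0.05,0,-0.3,-1],[0,0,0,0,0,-0.3,-1],[0,0,0,0,0,-0.3,-1],[0,0,0,0,0,-0.3,-1],[0,0,0,0,0,-0.3,-1],[0,0,0,0,0,-0.3,-1],[0,0,0,0,0,-0.3,-1],[0,0,0,0,0,-0.3,-1],[0,0,0,0,0,-0.3,-1],[0,0,0,0,0,-0.2,-1]]'; python3 plan.py 580.2 57 17 -1.3 1 -1
```

```text
clock: 11.63
eef_pos: [579.4, 24.8, 16.2]
tcp_rot: [-1.566, 0.002, -0.022]
contact_force: [-1.5, 3.8, 2.1]
opening: 0.228
now [579.4  24.8  16.2] [-89.7    0.13  -1.24] F [-1.5  3.8  2.1] open 0.228 t 11.63
[-0.3, 0.06, -0.13, 0.01, -0.06, 3.22, -1.0]
per row mm 32.245702850634586 deg 0.330443144189963
```

```bash
python3 -m crank '[[0,0,0,0.05,0,-0.2,-1],[0,0,0,0,0,-0.2,-1],[0,0,0,0,0,-0.2,-1],[0,0,0,0,0,-0.2,-1],[0,0,0,0,0,-0.1,-1],[0,0,0,0,0,-0.1,-1],[0,0,0,0,0,-0.1,-1],[0,0,0,0,0,-0.1,-1],[0,0,0,0,0,-0.1,-1],[0,0,0,0,0,-0.1,-1]]'; python3 plan.py 580.2 57 17 -1.3 1 -1
```

```text
clock: 12.47
eef_pos: [579.1, 9.5, 16.2]
tcp_rot: [-1.565, 0.003, -0.022]
contact_force: [-2.3, 4.6, 3.9]
opening: 0.229
now [579.1   9.5  16.2] [-89.67   0.2   -1.26] F [-2.3  4.6  3.9] open 0.229 t 12.47
[-0.33, 0.04, -0.2, 0.01, -0.05, 4.75, -1.0]
per row mm 47.48440019824264 deg 0.3868156947929401
```

```bash
python3 -m crank '[[0,0,0,0,0,-0.1,-1],[0,0,0,0,0,-0.1,-1],[0,0,0,0,0,-0.1,-1],[0,0,0,0,0,-0.1,-1],[0,0,0,0,0,-0.1,-1],[0,0,0,0,0,-0.1,-1],[0,0,0,0,0,0,-1],[0,0,0,0,0,0,-1],[0,0,0,0,0,0,-1],[0,0,0,0,0,0,-1]]'; python3 -c "
from rig import r;s=r.sense();print(s['eef_pos'],s['contact_force'],s['wrist_torque'])"
```

```text
clock: 13.3
eef_pos: [578.9, 2.7, 16.2]
tcp_rot: [-1.565, 0.004, -0.022]
contact_force: [-2.2, 4.0, 2.4]
opening: 0.224
[578.86919004   2.73796704  16.21455626] [-2.20885208  4.03042915  2.39551866] [ 0.56606527  0.03077497 -0.00338855]
```

```bash
python3 -m crank '[[0,0,0,-0.05,0,-0.1,-1],[0,0,0,0,0,-0.1,-1],[0,0,0,0,0,-0.1,-1],[0,0,0,0,0,-0.1,-1],[0,0,0,0,0,-0.1,-1],[0,0,0,0,0,-0.1,-1],[0,0,0,0,0,-0.1,-1],[0,0,0,0,0,0,-1],[0,0,0,0,0,0,-1],[0,0,0,0,0,0,-1]]'; python3 -c "
from rig import r;s=r.sense();print(s['eef_pos'],s['contact_force'],s['wrist_torque'])"
```

```text
clock: 14.13
eef_pos: [578.6, -5.3, 16.2]
tcp_rot: [-1.565, 0.003, -0.022]
contact_force: [-1.4, 3.2, 3.0]
opening: 0.231
[578.60340291  -5.26395118  16.21956614] [-1.43139489  3.18496177  2.99816143] [ 0.51372912 -0.02523169  0.00279591]
```

```bash
python3 -m crank '[[0,0,0,0,0,-0.1,-1],[0,0,0,0,0,-0.1,-1],[0,0,0,0,0,-0.1,-1],[0,0,0,0,0,-0.1,-1],[0,0,0,0,0,-0.1,-1],[0,0,0,0,0,-0.1,-1],[0,0,0,0,0,-0.1,-1],[0,0,0,0,0,0,-1],[0,0,0,0,0,0,-1],[0,0,0,0,0,0,-1]]'; python3 -c "
from rig import r;s=r.sense();print(s['eef_pos'],s['contact_force'],s['wrist_torque'])"
```

```text
clock: 14.97
eef_pos: [578.4, -13.0, 16.2]
tcp_rot: [-1.565, 0.003, -0.022]
contact_force: [-1.6, 3.8, 2.7]
opening: 0.228
[578.38011621 -12.97201375  16.22216927] [-1.57671934  3.80928124  2.6879564 ] [ 0.52265863 -0.02458738  0.01679196]
```

```bash
python3 -m crank '[[0,0,0,0,0,-0.1,-1],[0,0,0,0,0,-0.1,-1],[0,0,0,0,0,-0.1,-1],[0,0,0,0,0,-0.1,-1],[0,0,0,0,0,-0.1,-1],[0,0,0,0,0,-0.1,-1],[0,0,0,0,0,-0.1,-1],[0,0,0,0,0,0,-1],[0,0,0,0,0,0,-1],[0,0,0,0,0,0,-1]]'; python3 -c "
from rig import r;s=r.sense();print(s['eef_pos'],s['contact_force'],s['wrist_torque'])"
```

```text
clock: 15.8
eef_pos: [578.2, -20.7, 16.2]
tcp_rot: [-1.565, 0.003, -0.022]
contact_force: [-1.3, 4.5, 3.8]
opening: 0.225
[578.19209073 -20.6961346   16.21462412] [-1.33253374  4.45220641  3.81306427] [ 0.61933222  0.02530082 -0.00828531]
```

```bash
python3 -m crank '[[0,0,0,0,0,-0.1,-1],[0,0,0,0,0,-0.1,-1],[0,0,0,0,0,-0.1,-1],[0,0,0,0,0,-0.1,-1],[0,0,0,0,0,-0.1,-1],[0,0,0,0,0,-0.1,-1],[0,0,0,0,0,-0.1,-1],[0,0,0,0,0,0,-1],[0,0,0,0,0,0,-1],[0,0,0,0,0,0,-1]]'; python3 -c "
from rig import r;s=r.sense();print(s['eef_pos'],s['contact_force'],s['wrist_torque'])"
```

```text
clock: 16.63
eef_pos: [578.0, -28.4, 16.2]
tcp_rot: [-1.565, 0.003, -0.021]
contact_force: [-1.2, 5.0, 4.7]
opening: 0.226
[577.997002   -28.35671987  16.22208079] [-1.22578965  4.96206125  4.69498272] [0.58136792 0.00241539 0.06417167]
```

```bash
python3 -m crank '[[0,0,0,0,0,-0.1,-1],[0,0,0,0,0,-0.1,-1],[0,0,0,0,0,-0.1,-1],[0,0,0,0,0,-0.1,-1],[0,0,0,0,0,-0.1,-1],[0,0,0,0,0,-0.1,-1],[0,0,0,0,0,0,-1],[0,0,0,0,0,0,-1],[0,0,0,0,0,0,-1],[0,0,0,0,0,0,-1]]'; cat > rod.py <<'E'
from h import *
a=cams.grab_frame("top").astype(np.float32)
def rod(a):
    w=np.clip(a[174:187,376:400,2]-a[174:187,376:400,0]-25,0,None).sum(0); m=w[2:8].mean()
    return 376+w.sum()/m, w.round(0)
print("rod end",rod(cv2.imread("pics/top0.png").astype(np.float32))[0],rod(a)[0])
s=r.sense();print(s['eef_pos'],s['contact_force'],s['wrist_torque'])
E
python3 rod.py
```

```text
clock: 17.47
eef_pos: [577.8, -34.9, 16.2]
tcp_rot: [-1.565, 0.003, -0.022]
contact_force: [-0.5, 4.7, 3.6]
opening: 0.226
rod end 388.76837 388.76428
[577.84085505 -34.88274345  16.22645179] [-1.36186591  4.68495928  3.37418461] [ 0.6335412  -0.02122633 -0.01767993]
```

```bash
python3 -m crank '[[0,0,0,0,0,-0.1,-1],[0,0,0,0,0,-0.1,-1],[0,0,0,0,0,-0.1,-1],[0,0,0,0,0,-0.1,-1],[0,0,0,0,0,-0.1,-1],[0,0,0,0,0,-0.1,-1],[0,0,0,0,0,0,-1],[0,0,0,0,0,0,-1],[0,0,0,0,0,0,-1],[0,0,0,0,0,0,-1]]'; python3 rod.py
```

```text
clock: 18.35
eef_pos: [577.7, -40.9, 16.2]
tcp_rot: [-1.564, 0.003, -0.022]
contact_force: [-1.8, 5.7, 3.8]
opening: 0.229
rod end 388.76837 389.11246
[577.71605925 -40.88872989  16.22099351] [-0.43605568  5.37279981  3.77275566] [ 0.66149634 -0.01424937  0.06738743]
```

```bash
python3 -m crank '[[0,0,0,0,0,-0.1,-1],[0,0,0,0,0,-0.1,-1],[0,0,0,0,0,-0.1,-1],[0,0,0,0,0,-0.1,-1],[0,0,0,0,0,0,-1],[0,0,0,0,0,0,-1],[0,0,0,0,0,0,-1],[0,0,0,0,0,0,-1],[0,0,0,0,0,0,-1],[0,0,0,0,0,0,-1]]'; python3 rod.py
```

```text
clock: 19.23
eef_pos: [577.7, -43.4, 16.2]
tcp_rot: [-1.562, 0.003, -0.022]
contact_force: [-1.2, 4.8, 4.2]
opening: 0.226
rod end 388.76837 389.93076
[577.66861586 -43.37866478  16.24012059] [-1.1004237   5.20683618  3.37167321] [ 0.58617768 -0.01103687  0.03339931]
```

```bash
python3 -m crank '[[0,0,0,0,0,-0.1,-1],[0,0,0,0,0,-0.1,-1],[0,0,0,0,0,-0.1,-1],[0,0,0,0,0,-0.1,-1],[0,0,0,0,0,-0.1,-1],[0,0,0,0,0,0,-1],[0,0,0,0,0,0,-1],[0,0,0,0,0,0,-1],[0,0,0,0,0,0,-1],[0,0,0,0,0,0,-1]]'; python3 rod.py
```

```text
clock: 20.12
eef_pos: [577.5, -46.6, 16.2]
tcp_rot: [-1.559, 0.003, -0.023]
contact_force: [-1.4, 5.1, 3.9]
opening: 0.227
rod end 388.76837 391.0455
[577.513146   -46.62952715  16.18808645] [-0.29042788  6.26390719  4.26642942] [ 0.49007807 -0.00533802 -0.04801513]
```

```bash
python3 -m crank '[[0,0,0,0,0,-0.1,-1],[0,0,0,0,0,-0.1,-1],[0,0,0,0,0,-0.1,-1],[0,0,0,0,0,0,-1],[0,0,0,0,0,0,-1],[0,0,0,0,0,0,-1],[0,0,0,0,0,0,-1],[0,0,0,0,0,0,-1],[0,0,0,0,0,0,-1],[0,0,0,0,0,0,-1]]'; python3 rod.py
```

```text
clock: 21.0
eef_pos: [577.5, -48.6, 16.2]
tcp_rot: [-1.558, 0.004, -0.023]
contact_force: [-1.4, 5.6, 4.5]
opening: 0.228
rod end 388.76837 391.45782
[577.47160127 -48.62851729  16.19456896] [-1.17350125  6.27987761  4.50002645] [ 0.49725913 -0.00569952  0.00934273]
```

```bash
python3 -m crank '[[0,0,0,0,0,-0.1,-1],[0,0,0,0,0,-0.1,-1],[0,0,0,0,0,0,-1],[0,0,0,0,0,0,-1],[0,0,0,0,0,0,-1],[0,0,0,0,0,0,-1],[0,0,0,0,0,0,-1],[0,0,0,0,0,0,-1],[0,0,0,0,0,0,-1],[0,0,0,0,0,0,-1]]'; python3 rod.py
```

```text
clock: 21.88
eef_pos: [577.6, -48.8, 16.2]
tcp_rot: [-1.555, 0.004, -0.024]
contact_force: [-1.1, 5.4, 4.1]
opening: 0.229
rod end 388.76837 391.73038
[577.5643307  -48.87358488  16.18304359] [-1.53590871  6.27158848  3.8353629 ] [0.48970702 0.07394502 0.06804251]
```

```bash
python3 -m crank '[[0,0,0,0,0,0,-0.1],[0,0,0,0,0,0,-0.1],[0,0,0,0,0,0,-0.1],[0,0,0,0,0,0,-0.1],[0,0,0,0,0,0,-0.1],[0,0,0,0,0,0,-0.1],[0,0,0,0,-0.3,0,-0.1],[0,0,0,0,-0.5,0,-0.1],[0,0,0,0,-0.5,0,-0.1],[0,0,0,0,-0.5,0,-0.1]]'; python3 rod.py
python3 - <<'E'
from h import *
b=cams.grab_frame("side"); cv2.imwrite("pics/side9.png",b); cv2.imwrite("pics/c9.png",cv2.resize(b[120:300,150:370],(733,600),interpolation=cv2.INTER_CUBIC))
E
```

```text
clock: 22.77
eef_pos: [576.6, -51.5, 33.6]
tcp_rot: [-1.557, 0.006, -0.025]
contact_force: [0.9, -0.7, 0.7]
opening: 0.448
rod end 388.76837 391.5212
[577.25286298 -51.62392265  34.62062754] [ 0.89219527 -0.79740615  1.01274075] [-0.05846208 -0.03819555  0.00730215]
```

View pics/c9.png

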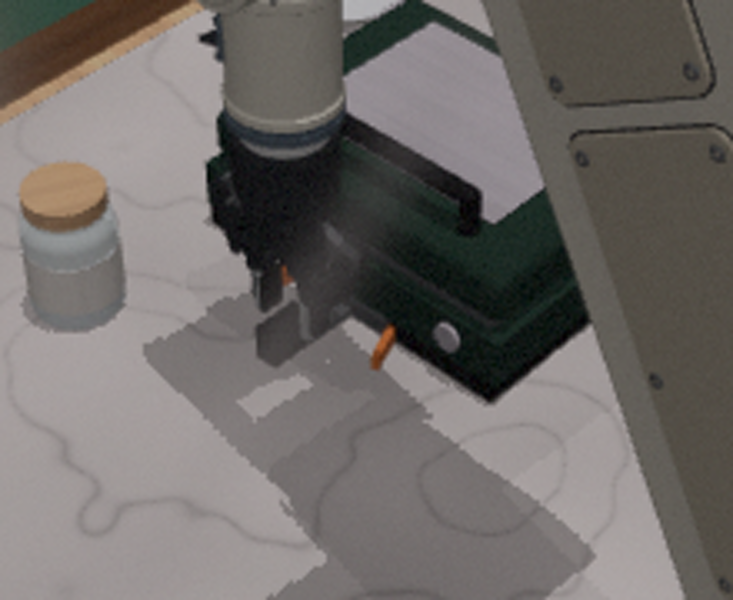

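The fingers are clear of the grip block, and the rod has stayed out about 7.8 mm. Next I lift and back away so I can look again.

```bash
python3 -m crank '[[0,0,0,0,-1,0.2,-0.1],[0,0,0,0,-1.5,0.5,-0.1],[0,0,0,0,-2,1.5,-0.1],[0,0,0,0,-2,2.5,-0.1],[0,0,0,0,-2,3,-0.1],[0,0,0,0,-2,3,-0.1],[0,0,0,0,-1,3,-0.1],[0,0,0,0,-1,3,-0.1],[0,0,0,0,0,3,-0.1],[0,0,0,0,0,3,-0.1]]'
python3 -m crank '[[0,0,0,0,0,3,-0.1],[0,0,0,0,0,3,-0.1],[0,0,0,0,0,3,-0.1],[0,0,0,0,0,3,-0.1],[0,0,0,0,0,2,-0.1],[0,0,0,0,0,0,-0.1],[0,0,0,0,0,0,-0.1],[0,0,0,0,0,0,-0.1],[0,0,0,0,0,0,-0.1],[0,0,0,0,0,0,-0.1]]'
python3 rod.py
python3 - <<'E'
from h import *
a=cams.grab_frame("top");b=cams.grab_frame("side")
cv2.imwrite("pics/topA.png",a); cv2.imwrite("pics/sideA.png",b)
cv2.imwrite("pics/cA.png",np.hstack([cv2.resize(a[90:240,230:400],(400,353),interpolation=cv2.INTER_CUBIC),cv2.resize(b[130:280,160:330],(400,353),interpolation=cv2.INTER_CUBIC)]))
E
```

```text
clock: 23.7
eef_pos: [583.6, 179.0, 175.8]
tcp_rot: [-1.556, 0.001, -0.033]
contact_force: [0.6, -0.7, -0.4]
opening: 0.449
clock: 24.53
eef_pos: [585.8, 332.1, 185.9]
tcp_rot: [-1.552, -0.004, -0.027]
contact_force: [0.9, 0.5, -0.6]
opening: 0.45
rod end 388.76837 391.53552
[585.92731029 331.91335198 185.91245062] [-0.06893694  0.56151868 -0.36691491] [ 0.0241824  -0.00912245  0.00838769]
```

View pics/cA.png

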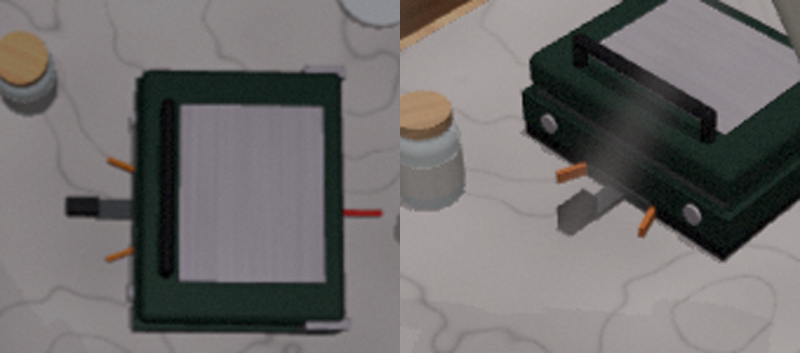

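```bash
python3 - <<'E'
from h import *
a=cv2.imread("pics/topA.png"); g=cv2.cvtColor(a,cv2.COLOR_BGR2GRAY)
m=np.zeros_like(g); m[165:190,250:273]=(g[165:190,250:273]<45)*255
cn=max(cv2.findContours(m,0,cv2.CHAIN_APPROX_NONE)[0],key=len)[:,0].astype(float)
rc=cv2.minAreaRect(pix2pl("top",cn,30)[:,:2].astype(np.float32)); print("grip",rc)
gf=cv2.resize(g[:, :].astype(np.float32),None,fx=1,fy=1)
# bar edges, columns 274-284, top z=8
U,L=[],[]
for u in range(274,285):
    d=np.diff(gf[165:195,u]); k=int(d[:15].argmin()); w=slice(max(k-2,0),k+3); s=np.clip(-d,0,None); U.append((u,165+(np.arange(len(d))[w]*s[w]).sum()/s[w].sum()+.5))
    k=10+int(d[10:].argmax()); w=slice(k-2,k+3); s=np.clip(d,0,None); L.append((u,165+(np.arange(len(d))[w]*s[w]).sum()/s[w].sum()+.5))
A=pix2pl("top",U,8);B=pix2pl("top",L,0)
for y in(-75,-100):
    xa=np.polyval(np.polyfit(A[:,1],A[:,0],1),y);xb=np.polyval(np.polyfit(B[:,1],B[:,0],1),y)
    print(y,round(xa,1),round(xb,1),"mid",round((xa+xb)/2,1),"axis",round(577.9+0.0227*(y+110),1))
for n,f in(("jar",(0,)),):
    pass
o=cv2.imread("pics/top0.png")
for nm,(x0,y0,x1,y1) in dict(jar=(222,98,258,142),mug=(130,100,182,150),salt=(400,170,434,200)).items():
    sh,_=cv2.phaseCorrelate(o[y0:y1,x0:x1].mean(2),a[y0:y1,x0:x1].mean(2)); print(nm,np.round(sh,2))
E
```

```text
grip ((575.8245239257812, -46.818336486816406), (39.52553176879883, 20.116878509521484), 89.57476043701172)
-75 590.4 566.0 mid 578.2 axis 578.7
-100 590.0 565.2 mid 577.6 axis 578.1
jar [-0.05  0.46]
mug [ 0.09 -0.24]
salt [-0.06  0.06]
```

```bash
python3 -c "
from rig import order;print(order.sign_off())"
```

```text
the job is handed in; nothing more can be done
None
```

The tray farthest from the base is back in the grill with the plunger pushed in. I let go of it and handed the job in at about 24.6 s of the 64 s allowed. `sign_off` gives no verdict, so these are my own checks.

I gripped the tray by its block at 35 N, dragged it into line and slid it into the tunnel. I felt forward in steps of about 1 mm. The plunger's face turned out to be roughly 138 mm beyond the mouth. I pushed until the arm stopped advancing, then opened the fingers and backed away.

**Last checks:**
- **Plunger:** the red rod at the back moved about 2.75 pixels, or 7.8 mm of the 8 mm travel. It stayed there after I let go.
- **Tray position:** the connecting bar is about 0.5 mm off the tunnel's middle and within 0.2° of its direction. I measured the outside parts only, because the nose can't be seen inside the tunnel. By the arm's position, the nose is about 147 mm in.
- **Forces:** the readings I took, after each move, peaked at about 6 N along the tunnel and 2 N sideways.
- **Bystanders:** the jar, mug and salt pot moved less than half a pixel (about 1 mm) in the images.

**Where the numbers disagreed:**
- **Tunnel's middle:** two estimates differed by 1–2 mm because the camera also sees the sides of the fins. I corrected for this before going in.
- **Block direction:** a rough fit of the grip block alone reads about 1° off the tunnel, while the bar fit reads 0.1–0.2°. Both are inside the 0.06 rad limit.
- **Tray edges partway in:** one edge measurement was unusable, so from there I steered by force readings and the arm's position.

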